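# Sweep up the offcuts and hold the job card's clip open

### The arm

A 6-joint arm with a two-finger parallel gripper is mounted at the origin on the work surface. World frame = base frame: x ahead of the robot, y to its left, z up, the work surface at z = 0. Lengths are in mm, angles in rad, forces in N, time in s.
With the tool pointing down it reaches from about 275 to 750 mm from the base axis. Payload 10.2 kg.
Tool frame: the origin (TCP) lies where the fingers leave the gripper's body, on its centre line; the fingertips stand 73 mm ahead of it and the grasp point (between the pads) lies 54 mm ahead of it; z points along the fingers, y is the line along which they close (so a half turn about z gives the same grasp; the last joint's range is limited). The gripper opens to 85 mm and grips with 20 to 120 N. Pads are 22 mm wide; open, the fingers measure 114 mm over their backs; the gripper's body (76 mm by 85 mm) begins 54 mm behind the grasp point. The pads swing forward as they close: fully open they stand 13 mm farther back than shut.
Start: joints at [-1.554, 0.313, 1.498, -0, 1.331, -0.223], TCP at [124.678, -509.987, 303.894] pointing down, gripper open.
Joint ranges: [-2.94, 2.94], [-0.97, 2.17], [0.19, 2.56], [-1.23, 4.37], [0.02, 3.11], [-2.88, 2.88]. Speed limits (rad/s): [2.39, 2.39, 3.01, 3.14, 3.14, 3.14].

### API

Orientations are given as a unit quaternion [w, x, y, z].
In Python, from rig import ctrl gives the robot as it stands.
- The arm moves only by the shell command python3 -m creep 'ROWS' [OPENING] [FORCE]. ROWS is JSON, a list that holds one entry, the list of rows, each a list of 6 numbers: the shift along the world's x, y, z in units of 25 mm (1.0 is 25 mm), then the turn, a rotation vector about the world's x, y, z in units of 5 degrees (1.0 is 5 degrees). In form: [[[x, y, z, ax, ay, az], ...]]. A call has 1 to 20 rows; each row is the pose to reach, as a shift and turn from the pose commanded when the call began; what a row does not reach only later rows make up. A row lasts 1/12 s, in which the tool goes at most 41.7 mm and 7.16 degrees, less where a joint would pass 70% of its speed; a pose out of reach is approached as far as the arm can. A call with a gripper value outside its range is refused whole. OPENING is the finger opening in mm, from 0 to 85.4, set as the call begins (- or left out, the last holds). The fingers move at their own pace and stop on an object; FORCE is the grip in N (left out, the last holds). Time passes only in rows, so rows that repeat a pose let the fingers close. It gives the time, the measured TCP pose, the force, the opening and the grip force at its end, in the units of the state.
- ctrl.sense(): the state, without advancing time (a new reading comes with each control period).
- ctrl.capture(name): name is "scene" or "top" or "wrist"; returns a dict with "image" (400x640x3 uint8, red, green, blue), "fx", "fy", "cx", "cy" (pixels), "R" (3x3) and "t" (3): a world point X has camera coordinates R X + t. Camera axes: x right, y down, z forward; pixel columns grow to the right and rows downward; lengths in mm; the calibration is good to about 2 mm. A picture is of the moment at which its call begins. There is no depth.
- ctrl.finish_job(): hands the job in; it is judged then, once.
The state is a dict: "time_s": time; "joints": joint angles; "dq": joint speeds; "tau": joint torques, N m; "eef_pos": TCP position; "ee_rot": TCP orientation; "force": force on the tool from outside, world axes, zero at the start; "wrist_torque": the same for the moment, N m; "grip_width": opening from 0.0 (shut) to 1.0 (fully open); "grip_force": force on a finger pad.
Only numpy, scipy, OpenCV 4.12 (cv2) and the standard library are available. Lean on these libraries where they do the work, as an engineer would, in place of code of your own. Each camera call takes 0.05 s, during which the arm holds its last target. There are 200 camera calls.

### The job

Sweep all five silver offcuts off the slab into the scrap pan beside it with the wooden scraper block, never with the fingers, and stand the block upright on the bench again. Then squeeze the bulldog clip open, take it off the rack and hold it gaping astride the middle of the top edge of the pan's job card, a jaw well down on either side and the clip not touching card or pan, so that I can slip the weight slip in beside the card. Finish like that, still holding the clip wide open, and leave everything else on the bench where it is.

Things in the scene. Friction and masses are not known exactly. Their poses are not given: they have to be found in the camera images.
- slab: fixed work slab: dark steel plate on a wooden board, 220 x 220 mm, top face 30 mm above the bench. Origin: centre of its underside, on the bench; z up. Its +y side is where the scrap pan stands; the offcuts lie on its -x half.
- pan: fixed aluminium scrap pan against the slab's +y edge (2 mm gap), 180 mm along x, 120 mm along y, headed as the slab. Origin: centre of its underside, on the bench. Walls 28 mm high, only a 10 mm lip towards the slab. The job card stands upright in a holder on the outside of its +y wall (the end away from the slab).
- pan_floor (a point): centre of the pan's inner floor, 3 mm above the bench; axes as the pan's.
- card_edge (a point): middle of the top edge of the job card, a stiff board 100 mm wide and 3 mm thick, fixed in its holder; 100 mm above the bench. x runs along the edge, y square to the card's faces, z up.
- scraper: wooden scraper block with rubber sole, standing on the bench. Base 120 mm along its x, 30 mm along y, 24 mm high; on it an upright grip 85 mm along x, 22 mm thick along y, from 24 to 68 mm high. Origin: centre of the sole's underside. About 0.16 kg.
- rack: fixed wooden plier rack on the bench, base 230 x 85 mm; upright steel rail 3 mm thick along its x axis, top edge 85 mm above the bench, end cheeks as high as the rail; two pliers hang over the rail near its +x end (heads to 122 mm above the bench). Origin: centre of its underside.
- clip: sprung steel bulldog clip, 50 mm wide, 64 g, parked biting the rack's rail, jaws down, its two finger plates (34 mm wide) up. Origin: middle of the spring axle (9 mm thick), which runs along x; z up and y square to the rail while parked. Jaw tips 30 mm below the axle; plates rise 36 mm above it, 15 mm over their outsides near the axle, 41 mm at the top. This body is the -y leg.
- clip_leg (a joint): angle of the clip's +y leg about the axle, rad: 0 as parked (jaws 3 mm apart), growing as the plates are squeezed and the jaws gape; stop at 0.75: plates parallel, 11 mm over the outsides, 41 mm high, jaw tips 25 mm apart. Squeezed evenly, each leg leans half of it. The spring always shuts it: 4 N at the plates' ends to start, 10 to 15 N to keep it wide.
- jaw_a (a point): tip of the jaw on the -y leg, middle of its width, inner face.
- jaw_b (a point): tip of the jaw on the +y leg, middle of its width, inner face.
- offcut0: silver offcut lying on the slab: round disc 20 mm across, 5 mm thick, 14 g. Origin: centre of its underside.
- offcut1: silver offcut lying on the slab: bar 22 x 12 x 5 mm, 14 g. Origin: centre of its underside.
- offcut2: silver offcut lying on the slab: L-shaped piece about 20 x 18 x 5 mm, 14 g. Origin: centre of its underside.
- offcut3: silver offcut lying on the slab: domed disc 18 mm across, 6.5 mm thick, 14 g. Origin: centre of its underside.
- offcut4: silver offcut lying on the slab: square 16 x 16 x 5 mm, 14 g. Origin: centre of its underside.
- flux_dish: small white flux dish, 54 mm across, 18 mm high, standing on the slab's +x half; not to be moved. Origin: at its underside.
- hammer: hammer lying on the bench; not to be moved. Origin: at its underside.
- file: flat file with a wooden handle, 260 mm long, lying on the bench; not to be moved. Origin: at its underside.
- pliers: pliers lying on the bench; not to be moved. Origin: at its underside.
- tweezers: tweezers lying on the bench; not to be moved. Origin: at its underside.
- salt_jar: jar 60 mm across, 85 mm high; not to be moved. Origin: at its underside.
- blank_bowl: white bowl of silver blanks, 124 mm across, 45 mm high; not to be moved. Origin: at its underside.
Mind the look-alikes: they are no part of the job. Leave any green or red look-alike of the clip alone.

How it is judged (in metres and radians):
On the way, in this order (a step that is already met when the one before it is completed fails the run):
1. all five offcuts lie in the scrap pan (x of offcut0 in the frame of pan_floor between -0.09 and 0.09 m and y of offcut0 in the frame of pan_floor between -0.06 and 0.06 m and z of offcut0 in the frame of pan_floor between -0.006 and 0.022 m and x of offcut1 in the frame of pan_floor between -0.09 and 0.09 m and y of offcut1 in the frame of pan_floor between -0.06 and 0.06 m and z of offcut1 in the frame of pan_floor between -0.006 and 0.022 m and x of offcut2 in the frame of pan_floor between -0.09 and 0.09 m and y of offcut2 in the frame of pan_floor between -0.06 and 0.06 m and z of offcut2 in the frame of pan_floor between -0.006 and 0.022 m and x of offcut3 in the frame of pan_floor between -0.09 and 0.09 m and y of offcut3 in the frame of pan_floor between -0.06 and 0.06 m and z of offcut3 in the frame of pan_floor between -0.006 and 0.022 m and x of offcut4 in the frame of pan_floor between -0.09 and 0.09 m and y of offcut4 in the frame of pan_floor between -0.06 and 0.06 m and z of offcut4 in the frame of pan_floor between -0.006 and 0.022 m), for 0.2 s.
2. the scraper block stands upright on the bench, let go (height (world z) of scraper below 0.008 m and angle between scraper's own z axis and vertical below 0.15 rad and contact force between scraper and pan below 0.05 N and contact force between scraper and the fingers below 0.1 N), for 0.2 s.
3. the clip is squeezed open in the fingers and clear of the rack's rail (value of joint clip_leg above 0.35 rad and contact force between clip and the fingers above 2 N and height (world z) of each of jaw_a, jaw_b above 0.088 m), for 0.2 s.
At the end, for the whole second after the job is handed in: Offcuts in the pan; block upright on the bench, let go; clip held still in the fingers, joint over 0.40 rad, axle above the card edge, within 30 mm of its middle, parallel within 0.2 rad; a jaw tip each side, 4 mm off the mid-plane, 6 mm below the edge; clip not touching card or pan (all of step 1 and all of step 2 and value of joint clip_leg above 0.4 rad and ((y of jaw_a in the frame of card_edge below -0.004 m and y of jaw_b in the frame of card_edge above 0.004 m) or (y of jaw_b in the frame of card_edge below -0.004 m and y of jaw_a in the frame of card_edge above 0.004 m)) and z of each of jaw_a, jaw_b in the frame of card_edge below -0.006 m and z of clip in the frame of card_edge above 0 m and x of clip in the frame of card_edge between -0.03 and 0.03 m and angle between the x axis of clip and the x axis of card_edge, either way round below 0.2 rad and contact force between clip and pan below 0.3 N and contact force between clip and the fingers above 2 N and linear speed of clip below 0.03 m/s); the arm keeps its last pose, push and grip.
It fails at once if the fingers touched an offcut (contact force between the fingers and offcut0 above 0.5 N or contact force between the fingers and offcut1 above 0.5 N or contact force between the fingers and offcut2 above 0.5 N or contact force between the fingers and offcut3 above 0.5 N or contact force between the fingers and offcut4 above 0.5 N).
It fails at once if a bystander was moved by more than 25 mm (distance of any of flux_dish, hammer, file, pliers, tweezers, salt_jar, blank_bowl from where it was at the start of the episode above 0.025 m).
It also fails if it takes over 61 s, if anything falls off the work surface, if the arm or the gripper's body presses on something with over 40 N, if the wrist force passes 120 N, or if a joint passes its speed limit or range.

## Working session

There is one attempt and no reset: what is moved stays moved. The work goes in short steps, Python scripts to look and compute and a shell command to move; the robot and the scene stay as the last step left them, time stands still between calls to the robot, and variables do not carry over. Pictures are saved under pics/ and viewed, at most 14 in all, crops included, and the job is handed in when it is done.

```bash
mkdir -p pics; ls; cat > h.py <<'E'
import numpy as np, cv2, json
from rig import ctrl
def shot(n,f=None):
    c=ctrl.capture(n)
    if f: cv2.imwrite('pics/'+f,cv2.cvtColor(c['image'],cv2.COLOR_RGB2BGR))
    np.savez('cap_'+n+'.npz',**c)
    return c
def load(n): return dict(np.load('cap_'+n+'.npz'))
def ray(c,u,v,z):
    R=np.array(c['R']);t=np.array(c['t'])
    o=-R.T@t; d=R.T@np.array([(u-c['cx'])/c['fx'],(v-c['cy'])/c['fy'],1])
    return o+d*(z-o[2])/d[2]
def proj(c,X):
    p=np.array(c['R'])@np.array(X)+np.array(c['t']); return np.array([c['fx']*p[0]/p[2]+c['cx'],c['fy']*p[1]/p[2]+c['cy']])
E
python3 - <<'E'
from h import *
for n in ('scene','top'):
    c=shot(n,n+'0.png'); R=np.array(c['R']); print(n,c['fx'],-R.T@np.array(c['t']),R.tolist())
print(ctrl.sense())
E
```

```text
pics
scene 395.13529550313103 [ 926.54823722 -546.39670813  952.90815256] [[0.8302486154807822, 0.557366958980439, -0.00541382758700451], [0.44504730408046816, -0.6687235197735198, -0.5956020074113433], [-0.33558923347293385, 0.4920883326584895, -0.8032614389091739]]
top 423.18404852031836 [ 384.6094738   -22.11087078 1527.93695713] [[-0.005612871958060421, -0.9999467046024957, 0.00866508066849342], [-0.992852480426718, 0.004539583853253701, -0.11926166311498766], [0.1192159711569551, -0.009272547279381059, -0.9928250460620218]]
{'time_s': 0.1, 'joints': array([-1.55437106e+00,  3.13410651e-01,  1.49837218e+00, -1.36059185e-05,
        1.33102995e+00, -2.23367733e-01]), 'dq': array([-0.00120058, -0.00083056, -0.00223621,  0.00035569, -0.00132033,
       -0.00089291]), 'tau': array([ 2.53241218e-03, -4.12903798e+01, -2.60142946e+01, -1.41835608e-04,
        3.02349195e-03, -6.56860294e-06]), 'eef_pos': array([ 124.68793739, -509.81862208,  303.3795938 ]), 'ee_rot': array([-6.07486719e-04,  9.92820642e-01,  1.19611039e-01,  5.64397946e-05]), 'force': array([-0.0029129 ,  0.41270771,  0.32525548]), 'wrist_torque': array([-0.0159974 , -0.01285928,  0.01904528]), 'grip_force': 0.0, 'grip_width': 1.00226532328829}
```

View pics/top0.png

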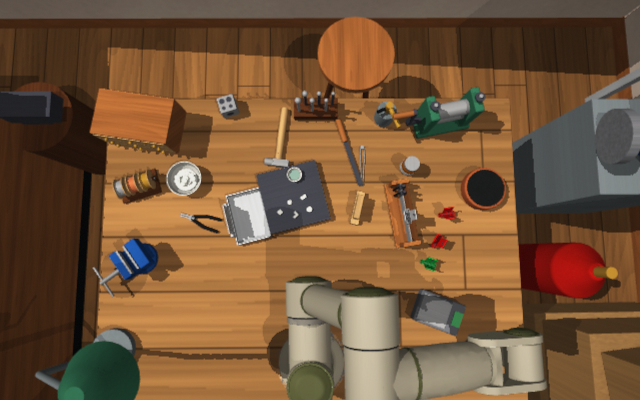

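View pics/scene0.png

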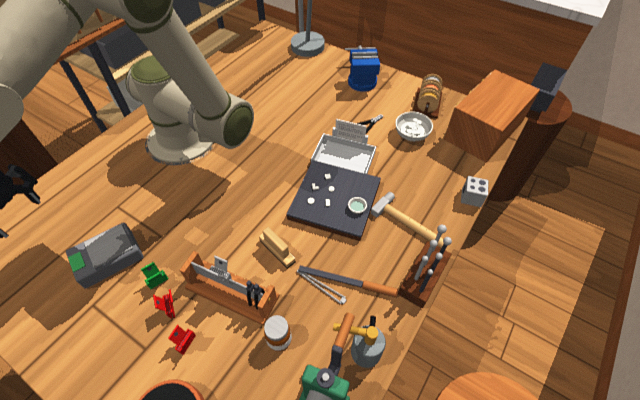

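The top view shows the slab at (293,200), pan (247,215), scraper (357,208) and rack (404,213). Steel on the rack: the bright clip at about (410,213), with dark pliers at (402,188). Look-alikes are red (447,213), red (438,241) and green (430,264). In the scene view the steel clip on the rail is at (220,265). I choose the steel one and will check it in a close crop.

```bash
python3 - <<'E'
from h import *
a=cv2.imread('pics/top0.png')[155:255,215:425]; b=cv2.imread('pics/scene0.png')[225:325,180:310]; d=cv2.imread('pics/scene0.png')[110:240,285:385]
A=cv2.resize(a,None,fx=3.8,fy=3,interpolation=3)[:, :798]
A=cv2.resize(a,(630,300),interpolation=3)
B=cv2.resize(b,(390,300),interpolation=3);D=cv2.resize(d,(230,299),interpolation=3)
o=np.zeros((600,640,3),np.uint8);o[:300,:630]=A;o[300:600,:390]=B;o[300:599,400:630]=D
cv2.imwrite('pics/crop1.png',o)
E
```

```text
(no output)
```

View pics/crop1.png

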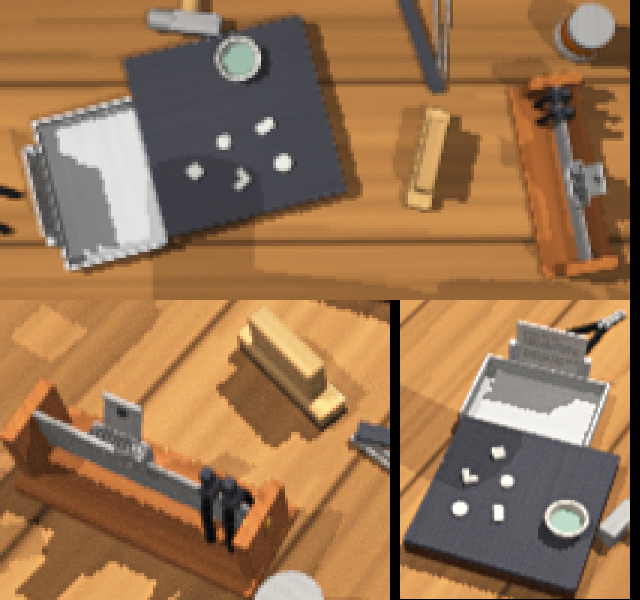

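The crop confirms it: the steel clip bites the rail (crop pixel (585,182), full (410,216)) and the black pliers are at the +x end (400,190). All five offcuts lie in the slab's lower half, towards the robot. Now the metric positions.

```bash
python3 - <<'E'
from h import *
c=load('top'); s=load('scene')
f=lambda u,v:(215+u/3,155+v/3)
hsv=cv2.cvtColor(c['image'],cv2.COLOR_RGB2HSV)
# slab: dark bluish
m=((hsv[...,2]<95)&(hsv[...,0]>100)&(hsv[...,0]<150)).astype(np.uint8)
roi=np.zeros_like(m); roi[155:240,245:335]=1; m=cv2.morphologyEx(m*roi,cv2.MORPH_CLOSE,np.ones((7,7)));m=cv2.morphologyEx(m,cv2.MORPH_OPEN,np.ones((5,5)))
k=max(cv2.findContours(m,0,1)[0],key=cv2.contourArea)
P=np.array([ray(c,u,v,30)[:2] for u,v in k[:,0]],np.float32)
print('slab',cv2.minAreaRect(P))
for n,p in {'L':(125,60),'T':(300,18),'R':(350,190),'B':(168,238)}.items(): print(n,ray(c,*f(*p),30).round())
# offcuts
w=((hsv[...,2]>150)&(hsv[...,1]<60)).astype(np.uint8)
n,l,st,ce=cv2.connectedComponentsWithStats(w[185:225,272:325])
for i in range(1,n):
    if st[i,4]>3: print('off',st[i],ray(c,ce[i][0]+272,ce[i][1]+185,33).round())
# scraper grip top
for p in [(430,108),(450,112),(432,188),(414,185)]: print('grip68',ray(c,*f(*p),68).round())
print('base24 ends',ray(c,*f(436,108),24).round(),ray(c,*f(418,208),24).round())
print('rail ends',ray(c,*f(560,122),85).round(),ray(c,*f(586,262),85).round())
print('clip platetop', ray(c,*f(594,180),121).round(),ray(c,*f(594,180),95).round())
# scene
g=lambda u,v:(180+u/3,225+(v-300)/3)
print('scene rail',ray(s,*g(35,414),85).round(),ray(s,*g(222,500),85).round())
for p in [(105,393),(143,404)]: print('scene plate top',ray(s,*g(*p),121).round())
for p in [(250,318),(263,308),(325,370),(315,384)]: print('scene grip top',ray(s,*g(*p),68).round())
h=lambda u,v:(285+(u-400)/2.3,110+(v-300)/2.3)
for p in [(517,320),(592,333)]: print('card top',ray(s,*h(*p),100).round())
for p in [(33,148),(58,250)]: print('card top T',ray(c,*f(*p),100).round())
E
```

```text
slab ((573.4210815429688, 60.994110107421875), (215.4234619140625, 220.8879852294922), 14.418415069580078)
L [652. 188.  30.]
T [703. -22.  30.]
R [496. -80.  30.]
B [440. 135.  30.]
off [28  9  6  6 23] [573.  22.  33.]
off [15 15  5  5 20] [554.  71.  33.]
off [34 21  6  6 27] [530.   1.  33.]
off [ 5 25  6  5 18] [519. 105.  33.]
off [22 26  4  7 17] [510.  49.  33.]
grip68 [ 588. -172.   68.]
grip68 [ 583. -195.   68.]
grip68 [ 495. -173.   68.]
grip68 [ 498. -152.   68.]
base24 ends [ 594. -184.   24.] [ 474. -161.   24.]
rail ends [ 568. -320.   85.] [ 408. -344.   85.]
clip platetop [ 499. -348.  121.] [ 501. -354.   95.]
scene rail [ 417. -344.   85.] [ 591. -317.   85.]
scene plate top [ 471. -308.  121.]
scene plate top [ 502. -299.  121.]
scene grip top [ 497. -167.   68.]
scene grip top [ 500. -152.   68.]
scene grip top [ 583. -172.   68.]
scene grip top [ 584. -188.   68.]
card top [443. 276. 100.]
card top [541. 310. 100.]
card top T [540. 280. 100.]
card top T [425. 250. 100.]
```

```bash
python3 -m creep '[[[4,3.3,0,0,0,-1.3],[8,6.6,0,0,0,-2.6],[12,9.9,0,0,0,-4],[16.6,13.5,-1,0,0,-5.2],[16.6,13.5,-3,0,0,-5.2],[16.6,13.5,-3,0,0,-5.2],[16.6,13.5,-3,0,0,-5.2],[16.6,13.5,-3,0,0,-5.2],[16.6,13.5,-3,0,0,-5.2],[16.6,13.5,-3,0,0,-5.2],[16.6,13.5,-3,0,0,-5.2],[16.6,13.5,-3,0,0,-5.2],[16.6,13.5,-3,0,0,-5.2],[16.6,13.5,-3,0,0,-5.2],[16.6,13.5,-3,0,0,-5.2],[16.6,13.5,-3,0,0,-5.2],[16.6,13.5,-3,0,0,-5.2],[16.6,13.5,-3,0,0,-5.2],[16.6,13.5,-3,0,0,-5.2]]]' 85; python3 - <<'E'
from h import *
c=shot('wrist','w1.png'); R=np.array(c['R']);print(c['fx'],-R.T@np.array(c['t']),R.round(2).tolist()); s=ctrl.sense(); print(s['eef_pos'],s['joints'],s['force'])
E
```

```text
time_s: 1.68
eef_pos: [539.1, -173.5, 229.4]
ee_rot: [0.0, 0.994, -0.108, 0.0]
force: [-0.5, -0.5, -0.2]
grip_width: 0.997
grip_force: 0.0
276.6463059756403 [ 603.89312714 -188.03700208  299.4727862 ] [[-0.21, -0.98, -0.0], [-0.94, 0.21, 0.26], [-0.25, 0.06, -0.97]]
[ 539.174543   -173.33894118  229.28145768] [-5.17847824e-01  4.68361189e-01  1.47482148e+00 -8.45617553e-05
  1.19791914e+00  1.26843866e+00] [ 0.53491344  0.54482965 -0.16672075]
```

View pics/w1.png

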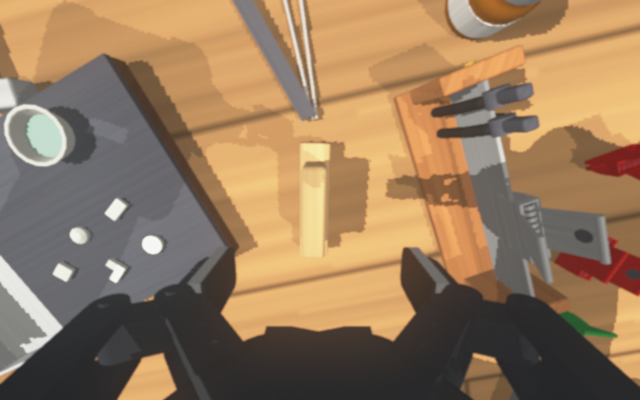

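The wrist view shows the grip standing between the fingers: its top runs from (315,166) to (313,256). The slab corner is at (235,248) and the clip's plate at (575,235).

```bash
python3 - <<'E'
from h import *
c=load('wrist')
for p in [(305,167),(326,167),(302,256),(326,256)]: print('grip',ray(c,*p,68).round(1))
for p in [(107,55),(235,245)]: print('slab',ray(c,*p,30).round(1))
for p in [(117,209),(80,236),(152,245),(64,272),(117,271)]: print('off',ray(c,*p,33).round(1))
print('dish',ray(c,38,134,48).round())
for p in [(470,85),(530,297)]: print('rail',ray(c,*p,85).round(1))
for p in [(607,216),(607,264)]: print('plate',ray(c,*p,121).round(1))
E
```

```text
grip [ 577.5 -171.1   68. ]
grip [ 573.8 -188.2   68. ]
grip [ 499.2 -150.1   68. ]
grip [ 494.5 -171.5   68. ]
slab [706.4 -20.3  30. ]
slab [509.3 -78.1  30. ]
off [572.9  24.9  33. ]
off [554.   73.7  33. ]
off [528.7   4.9  33. ]
off [519.5 108.1  33. ]
off [508.5  52.3  33. ]
dish [654.  54.  48.]
rail [ 611.4 -301.4   85. ]
rail [ 425.6 -340.3   85. ]
plate [ 507.8 -366.6  121. ]
plate [ 471.  -368.5  121. ]
```

```bash
python3 -m creep '[[[0,0.08,-1.7,0,0,0],[0,0.08,-3.4,0,0,0],[0,0.08,-4.6,0,0,0],[0,0.08,-5.05,0,0,0],[0,0.08,-5.05,0,0,0],[0,0.08,-5.05,0,0,0]]]' 85; python3 -m creep '[[[0,0,0,0,0,0],[0,0,0,0,0,0],[0,0,0,0,0,0],[0,0,0,0,0,0],[0,0,0,0,0,0],[0,0,0,0,0,0],[0,0,0,0,0,0],[0,0,0,0,0,0],[0,0,0,0,0,0],[0,0,0,0,0,0]]]' 10 70
```

```text
time_s: 2.23
eef_pos: [540.2, -171.1, 104.0]
ee_rot: [0.0, 0.994, -0.107, 0.001]
force: [0.4, -0.4, -0.3]
grip_width: 0.994
grip_force: 0.0
time_s: 3.07
eef_pos: [539.8, -170.5, 103.1]
ee_rot: [0.0, 0.994, -0.107, 0.0]
force: [-1.3, 1.2, 5.9]
grip_width: 0.249
grip_force: 68.2
```

```bash
python3 -m creep '[[[0,0,1.2,0,0,0],[0,0,2.4,0,0,0],[0,0.6,3,0,0,1],[0.2,2,3,0,0,2.2],[0.4,3.4,3,0,0,3.6],[0.6,4.6,3,0,0,5],[0.8,5.5,3,0,0,5.5],[0.8,5.5,3,0,0,5.5],[0.8,5.5,2.2,0,0,5.5],[0.8,5.5,1.6,0,0,5.5],[0.8,5.5,1.3,0,0,5.5],[0.8,5.5,1.2,0,0,5.5],[0.8,5.5,1.2,0,0,5.5],[0.8,5.5,1.2,0,0,5.5]]]'; python3 - <<'E'
from h import *
shot('wrist','w2.png')
E
```

```text
time_s: 4.23
eef_pos: [559.6, -33.5, 132.9]
ee_rot: [-0.0, 0.991, 0.132, -0.0]
force: [-1.3, -0.3, 1.9]
grip_width: 0.248
grip_force: 69.0
```

View pics/w2.png

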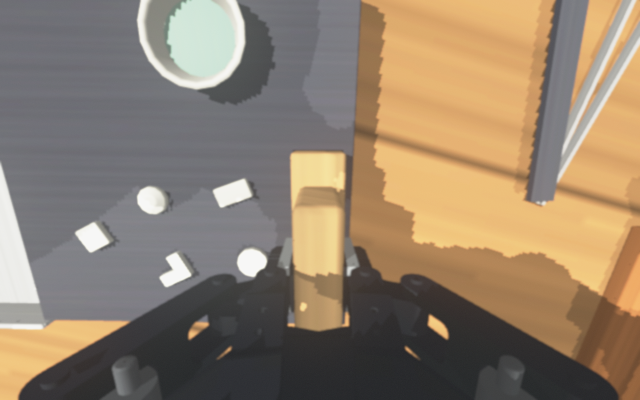

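The block sits parallel to the slab's edge, with all five offcuts ahead of it and within its length. I'm sweeping along the slab's +y.

```bash
python3 -m creep '[[[-0.13,0.48,-0.03,0,0,0],[-0.26,0.97,-0.03,0,0,0],[-0.39,1.45,-0.03,0,0,0],[-0.52,1.93,-0.03,0,0,0],[-0.65,2.41,-0.03,0,0,0],[-0.78,2.9,-0.03,0,0,0],[-0.91,3.38,-0.03,0,0,0],[-1.04,3.86,-0.03,0,0,0],[-1.16,4.35,-0.03,0,0,0],[-1.29,4.83,-0.03,0,0,0],[-1.42,5.31,-0.02,0,0,0],[-1.55,5.8,0,0,0,0],[-1.68,6.28,0,0,0,0],[-1.81,6.76,0,0,0,0],[-1.94,7.25,0,0,0,0],[-2.07,7.73,0,0,0,0],[-2.2,8.2,0,0,0,0],[-2.3,8.6,0.03,0,0,0],[-2.3,8.6,0.04,0,0,0],[-2.3,8.6,0.04,0,0,0]]]'; python3 - <<'E'
from h import *
a=shot('wrist')['image'];b=shot('scene')['image'][90:250,270:400]
o=np.zeros((400,760,3),np.uint8);o[:, :430]=a[:,:430];o[:, 435:760]=cv2.resize(b,(325,400),interpolation=2)
cv2.imwrite('pics/w3.png',o[...,::-1])
E
```

```text
time_s: 5.95
eef_pos: [501.7, 182.7, 133.2]
ee_rot: [-0.0, 0.991, 0.133, -0.0]
force: [0.5, -0.6, -0.4]
grip_width: 0.248
grip_force: 68.7
```

View pics/w3.png

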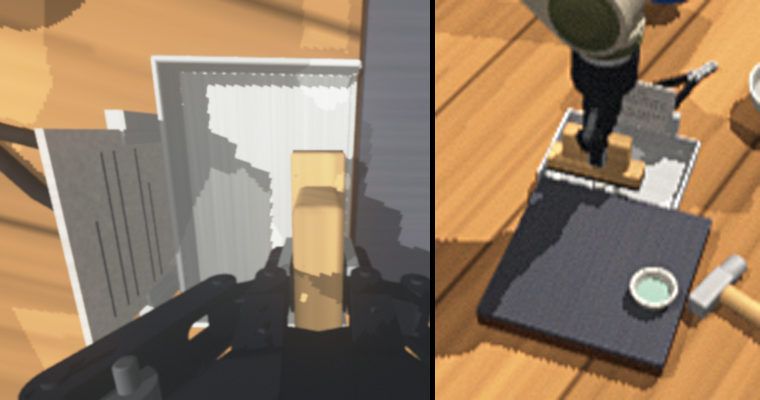

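```bash
python3 - <<'E'
from h import *
c=load('wrist')
for p in [(37,130),(41,130),(90,345)]: print('card',ray(c,*p,100).round(1))
for p in [(153,58),(360,64)]: print('pan wall far',ray(c,*p,28).round(1))
E
python3 -m creep '[[[0,0,1,0,0,0],[0,0,2,0,0,0],[0.2,-0.8,3,0,0,0],[0.4,-2,3,0,0,0],[0.6,-3.5,3,0,0,0],[0.6,-4.5,3.5,0,0,0],[0.6,-5.0,4,0,0,0],[0.6,-5.0,4,0,0,0],[0.6,-5.0,4,0,0,0],[0.6,-5.0,4,0,0,0]]]'; python3 - <<'E'
from h import *
a=shot('wrist')['image'];b=shot('top')['image'][150:250,215:335]
o=np.zeros((400,800,3),np.uint8);o[:, :400]=a[:,:400];o[:333, 400:800]=cv2.resize(b,(400,333),interpolation=2)
cv2.imwrite('pics/w4.png',o[...,::-1])
E
```

```text
card [539.2 297.5 100. ]
card [539.5 296.1 100. ]
card [449.1 273.9 100. ]
pan wall far [579.4 301.7  28. ]
pan wall far [607.7 186.2  28. ]
time_s: 6.88
eef_pos: [516.9, 57.4, 232.9]
ee_rot: [-0.0, 0.991, 0.133, -0.001]
force: [0.1, 0.6, -1.6]
grip_width: 0.251
grip_force: 69.0
```

View pics/w4.png

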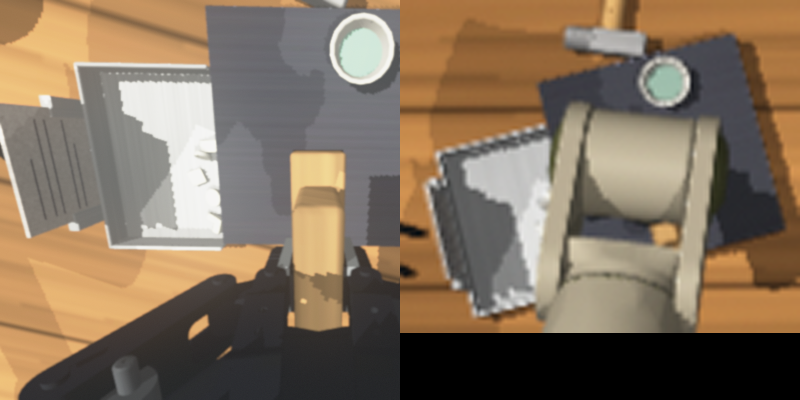

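The slab is bare and the offcuts lie in the pan just inside the lip, around (205,175). Next the block goes back where it stood.

```bash
python3 -m creep '[[[0.2,-1.5,0,0,0,-1],[0.4,-3,0,0,0,-2.2],[0.6,-4.5,0,0,0,-3.4],[0.8,-6,0,0,0,-4.6],[0.9,-7.5,-0.5,0,0,-5.5],[0.9,-9.1,-1.5,0,0,-5.5],[0.9,-9.1,-2.7,0,0,-5.5],[0.9,-9.1,-3.9,0,0,-5.5],[0.9,-9.1,-4.7,0,0,-5.5],[0.9,-9.1,-5,0,0,-5.5],[0.9,-9.1,-5.15,0,0,-5.5],[0.9,-9.1,-5.24,0,0,-5.5],[0.9,-9.1,-5.24,0,0,-5.5],[0.9,-9.1,-5.24,0,0,-5.5]]]'; python3 -m creep '[[[0,0,0,0,0,0],[0,0,0,0,0,0],[0,0,0,0,0,0],[0,0,0,0,0,0],[0,0,0,0,0,0],[0,0,0,0,0,0],[0,0,0,0,0,0],[0,0,0.5,0,0,0],[0,0,1.5,0,0,0],[0,0,2.7,0,0,0],[0,0,4,0,0,0],[0,0,6,0,0,0],[0,0,6,0,0,0],[0,0,6,0,0,0]]]' 80 40; python3 - <<'E'
from h import *
a=shot('wrist')['image'];b=shot('scene')['image'][110:240,285:400]
o=np.zeros((400,800,3),np.uint8);o[:320, :480]=cv2.resize(a,(512,320))[:,:480] if 0 else cv2.resize(a[:,160:],(480,400))[:320];o[:362, 480:800]=cv2.resize(b,(320,362),interpolation=2)
cv2.imwrite('pics/w5.png',np.hstack([cv2.resize(a[100:400,160:],(480,300)),np.zeros((300,10,3),np.uint8),cv2.resize(b,(265,300),interpolation=2)])[...,::-1])
E
```

```text
time_s: 8.15
eef_pos: [540.2, -170.5, 103.8]
ee_rot: [0.0, 0.994, -0.107, 0.001]
force: [-1.2, 0.3, -0.6]
grip_width: 0.247
grip_force: 69.4
time_s: 9.32
eef_pos: [540.5, -170.9, 255.9]
ee_rot: [0.001, 0.994, -0.107, 0.003]
force: [0.1, -0.1, -0.1]
grip_width: 0.936
grip_force: 0.0
```

View pics/w5.png

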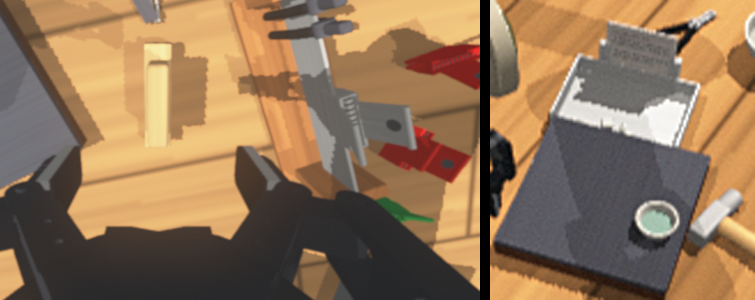

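The block stands at (157,95) in the crop, let go. The clip's plates are at (385,125). Now I hover over the clip with the tool turned square to the rail.

```bash
python3 -m creep '[[[-0.5,-1.5,0,0,0,1.2],[-1,-3,0,0,0,2.4],[-1.5,-4.6,0,0,0,3.6],[-2,-6.4,0,0,0,4.4],[-2,-6.4,0,0,0,4.4],[-2,-6.4,0,0,0,4.4],[-2,-6.4,0,0,0,4.4],[-2,-6.4,0,0,0,4.4]]]' 80 40; python3 - <<'E'
from h import *
a=shot('wrist','w6.png'); shot('scene'); shot('top')
E
```

```text
time_s: 10.08
eef_pos: [490.0, -329.1, 251.8]
ee_rot: [-0.001, 0.996, 0.085, -0.0]
force: [-0.3, 0.2, 0.8]
grip_width: 0.94
grip_force: 0.0
```

View pics/w6.png

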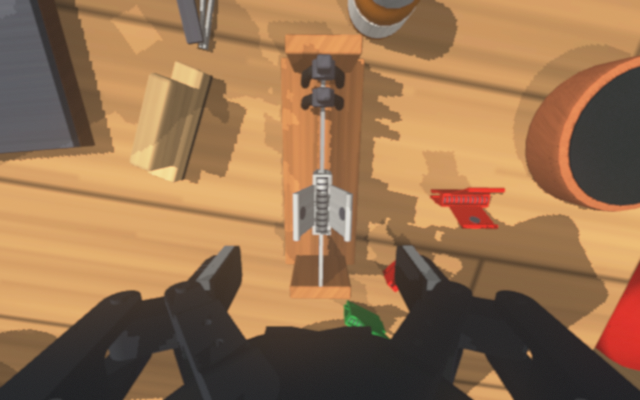

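The rail runs almost straight down the image at u≈321. The clip's spring is centred at (322,205), with the plates' top edges at u=293 and u=350.

```bash
python3 - <<'E'
from h import *
c=load('wrist')
print('axle',ray(c,322,175,93).round(1),ray(c,322,235,93).round(1))
for p in [(293,194),(293,240),(350,194),(350,240)]:
    for z in (121,130): print('plate',z,ray(c,*p,z).round(1))
a,b=ray(c,322,112,85),ray(c,320.5,285,85); print('rail',a.round(1),b.round(1),np.degrees(np.arctan2(*(a-b)[[1,0]])))
s=ctrl.sense();w,x,y,z=s['ee_rot'];print('tool yaw',np.degrees(2*np.arctan2(y,x)),s['eef_pos'])
E
```

```text
axle [ 520.6 -327.4   93. ] [ 468.2 -336.6   93. ]
plate 121 [ 507.2 -307.5  121. ]
plate 130 [ 509.4 -308.   130. ]
plate 121 [ 470.9 -312.9  121. ]
plate 130 [ 474.7 -313.1  130. ]
plate 121 [ 514.5 -349.3  121. ]
plate 130 [ 516.3 -347.9  130. ]
plate 121 [ 478.5 -356.6  121. ]
plate 130 [ 481.9 -354.9  130. ]
rail [ 570.1 -318.7   85. ] [ 414.3 -344.8   85. ] 9.494672189733844
tool yaw 9.824084569971287 [ 490.17377613 -329.29755871  252.51090496]
```

Plates come out 35 mm wide and 41 mm apart, as described, so the clip's axle is at (495, -331.5, ~94). Descending and squeezing.

```bash
python3 -m creep '[[[0.2,-0.08,-1,0,0,0],[0.2,-0.08,-2,0,0,0],[0.2,-0.08,-2.7,0,0,0],[0.2,-0.08,-3,0,0,0],[0.2,-0.08,-3,0,0,0],[0.2,-0.08,-3,0,0,0]]]' 80 40; python3 -m creep '[[[0,0,0,0,0,0],[0,0,0,0,0,0],[0,0,0,0,0,0],[0,0,0,0,0,0],[0,0,0,0,0,0],[0,0,0,0,0,0],[0,0,0,0,0,0],[0,0,0,0,0,0],[0,0,0,0,0,0],[0,0,0,0,0,0],[0,0,0,0,0,0],[0,0,0,0,0,0],[0,0,0,0,0,0],[0,0,0,0,0,0]]]' 5 40;  python3 - <<'E'
from h import *
b=shot('scene')['image'][225:325,170:310]; a=shot('wrist')['image'][80:330,180:460]
cv2.imwrite('pics/w7.png',np.hstack([cv2.resize(a,(448,400)),cv2.resize(b,(350,400),interpolation=2)])[...,::-1])
E
```

```text
time_s: 10.73
eef_pos: [495.1, -332.3, 178.4]
ee_rot: [0.0, 0.996, 0.085, 0.0]
force: [-0.4, -0.6, 0.6]
grip_width: 0.936
grip_force: 0.0
time_s: 11.9
eef_pos: [494.7, -332.5, 177.6]
ee_rot: [-0.0, 0.996, 0.085, -0.0]
force: [0.1, -1.2, -1.0]
grip_width: 0.124
grip_force: 43.0
```

View pics/w7.png

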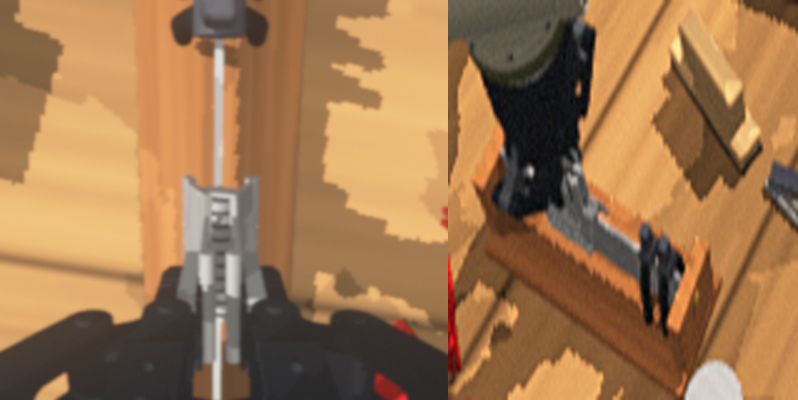

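Squeezed to the stop (10.6 mm), and the jaws gape either side of the rail. Lifting straight up.

```bash
python3 -m creep '[[[0,0,0.3,0,0,0],[0,0,0.7,0,0,0],[0,0,1.2,0,0,0],[0,0,1.8,0,0,0],[0,0,2.6,0,0,0],[0,0,3.5,0,0,0],[0,0,4.4,0,0,0],[0,0,5,0,0,0],[0,0,5,0,0,0],[0,0,5,0,0,0],[0,0,5,0,0,0]]]'; python3 -m creep '[[[0,0.6,0,0,0,0],[0,1.6,0,0,0,0],[0,2.8,0,0,0,0],[0,4,0,0,0,0],[0,5.2,0,0,0,0],[0,6.4,0,0,0,0],[0,7.6,0,0,0,0],[0,8.8,0,0,0,0],[0,10,0,0,0,0],[0,11.2,0,0,0,0],[0,12.4,0,0,0,0.2],[0,13.6,0,0,0,0.4],[0,14.8,0,0,0,0.6],[0,16,0,0,0,0.8],[0,17.2,0,0,0,1],[0,18.4,0,0,0,1],[0,19.4,0,0,0,1],[0,20,0,0,0,1],[0,20,0,0,0,1],[0,20,0,0,0,1]]]'; python3 - <<'E'
from h import *
shot('wrist','w8.png'); 
E
```

```text
time_s: 12.92
eef_pos: [494.5, -332.3, 301.7]
ee_rot: [-0.001, 0.996, 0.085, -0.0]
force: [0.0, -1.2, -1.1]
grip_width: 0.13
grip_force: 43.0
time_s: 14.58
eef_pos: [494.3, 167.7, 301.6]
ee_rot: [0.0, 0.992, 0.129, -0.001]
force: [-0.7, -0.7, -1.3]
grip_width: 0.126
grip_force: 43.0
```

View pics/w8.png

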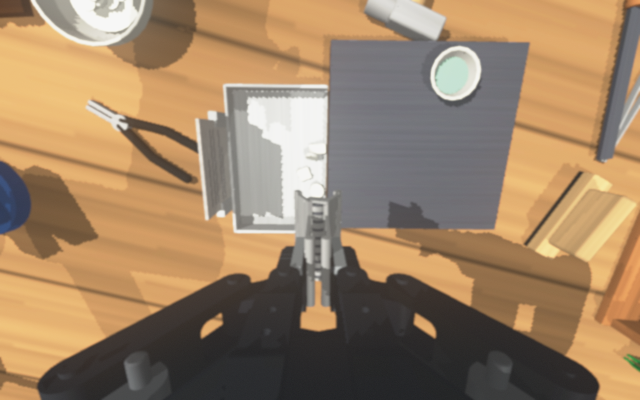

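The clip is held gaping below the gripper. The card's top edge runs from (198,120) to (206,219), and the offcuts show in the pan near (310,165). Now the offset from clip to card.

```bash
python3 - <<'E'
from h import *
c=load('wrist'); a=c['image'].astype(int)
for v in (135,150,165,180,195,210): print(v,a[v,192:216].sum(1)//3)
A,B=ray(c,198,120,100),ray(c,206.5,219,100); M=(A+B)/2
print(A.round(1),B.round(1),np.linalg.norm(A-B),'yaw',np.degrees(np.arctan2(*(A-B)[[1,0]])),'mid',M.round(1))
s=ctrl.sense();w,x,y,z=s['ee_rot'];print('tool yaw',np.degrees(2*np.arctan2(y,x)),s['eef_pos'],(M-s['eef_pos'])/25)
for p in [(228,86),(236,231)]: print(ray(c,*p,28).round(1))
E
```

```text
135 [166 166 167 171 192 219 229 221 184 138 120 120 118 118 120 122 120 114
 113 113 112 114 120 121]
150 [118  99  82  72  74 113 174 217 223 200 155 126 119 120 118 119 121 120
 117 111 112 112 112 116]
165 [144 144 144 144 144 144 150 175 205 219 211 174 134 120 118 116 111 110
 115 116 112 112 116 112]
180 [ 83  92  94  92  95 107 131 148 168 198 220 221 197 153 124 118 118 115
 110 111 114 111 111 112]
195 [142 141 140 137 136 133 131 129 126 131 164 206 224 213 173 134 119 118
 116 109 111 116 116 111]
210 [153 153 152 153 154 153 154 155 154 155 155 169 198 222 225 198 151 124
 119 119 120 119 120 122]
[538.5 295.6 100. ] [443.5 272.8 100. ] 97.68526144648042 yaw 13.444120137374286 mid [491.  284.2 100. ]
tool yaw 14.746428215089482 [494.52606022 167.04234343 301.85637021] [-0.13996946  4.68644663 -8.07425481]
[579.3 297.1  28. ]
[406.4 256.1  28. ]
```

```bash
python3 -m creep '[[[0,1,0,0,0,0],[-0.1,2.2,0,0,0,0],[-0.14,3.4,0,0,0,0],[-0.14,4.3,-0.5,0,0,0],[-0.14,4.7,-1.3,0,0,0],[-0.14,4.7,-2.1,0,0,0],[-0.14,4.7,-2.5,0,0,0],[-0.14,4.7,-2.5,0,0,0],[-0.14,4.7,-2.5,0,0,0],[-0.14,4.7,-2.5,0,0,0]]]'; python3 - <<'E'
from h import *
shot('top');shot('scene');c=shot('wrist'); a=c['image'][100:320,200:440]
b=load('scene')['image'][90:170,290:400]
cv2.imwrite('pics/w9.png',np.hstack([cv2.resize(a,(436,400),interpolation=2),cv2.resize(b[:,:72],(360,400),interpolation=2)])[...,::-1])
s=ctrl.sense();print(s['eef_pos'])
E
```

```text
time_s: 15.47
eef_pos: [491.8, 284.4, 241.4]
ee_rot: [-0.0, 0.992, 0.128, 0.001]
force: [0.3, -0.6, -0.4]
grip_width: 0.125
grip_force: 43.0
[491.55169463 284.76361107 241.20908615]
```

View pics/w9.png

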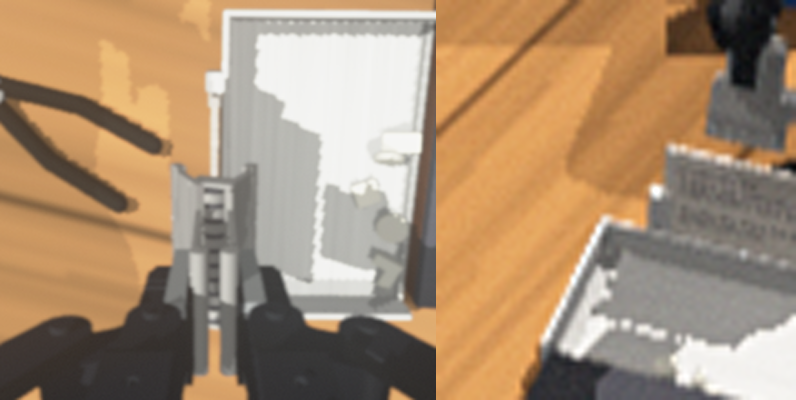

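The card edge (crop u≈215) lies in the clip's mid-plane, with the jaws at u=172 and u=252. All five pieces are in the pan. Descending astride the card.

```bash
python3 -m creep '[[[0,0,-0.3,0,0,0],[0,0,-0.7,0,0,0],[0,0,-1.1,0,0,0],[0,0,-1.4,0,0,0],[0,0,-1.65,0,0,0],[0,0,-1.75,0,0,0],[0,0,-1.75,0,0,0],[0,0,-1.75,0,0,0],[0,0,-1.75,0,0,0],[0,0,-1.75,0,0,0]]]'; python3 - <<'E'
from h import *
shot('top');shot('scene');c=shot('wrist'); a=c['image'][100:320,200:440]
b=load('scene')['image'][100:180,310:390]
cv2.imwrite('pics/w10.png',np.hstack([cv2.resize(a,(390,360),interpolation=2),cv2.resize(b,(360,360),interpolation=2)])[...,::-1])
s=ctrl.sense();print(s['eef_pos'],s['force'])
E
```

```text
time_s: 16.45
eef_pos: [491.3, 285.1, 196.8]
ee_rot: [-0.0, 0.992, 0.128, 0.0]
force: [-0.1, 0.0, -1.3]
grip_width: 0.122
grip_force: 43.0
[491.23403924 285.03098013 196.63770906] [-0.42324985  0.13809491 -0.78966947]
```

View pics/w10.png

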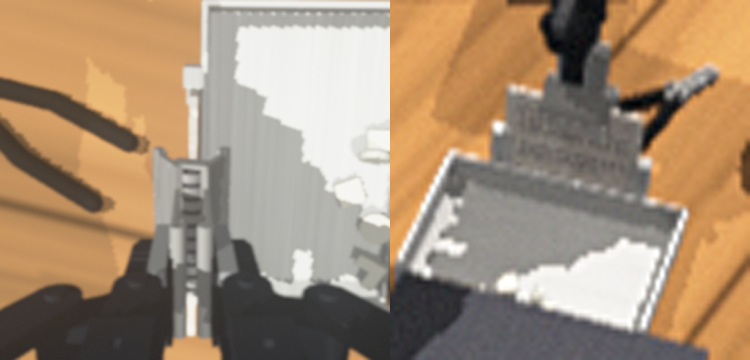

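The card stands between the jaws (edge u=194, jaws 153 and 229), and the wrist force hasn't changed, so nothing is touching. Handing in.

```bash
python3 -c "
from rig import ctrl
print(ctrl.finish_job())"
```

```text
the job is handed in; nothing more can be done
None
```

I handed the job in at about 16.5 s: the offcuts are swept into the pan (the slab is bare), the scraper block is standing on the bench, and the clip is held wide open astride the middle of the job card's top edge, with no contact showing in the wrist force; no verdict came back.

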